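Set the blue gas trap's hex foot between the holding jaws

ROBOT

A 7-joint arm with a two-finger parallel gripper is mounted at the origin on a cart in front of the work surface, level with it; the furniture and walls round the work are solid. World frame = base frame: x ahead of the robot, y to its left, z up, the work surface at z = 0. Lengths are in m, angles in rad, forces in N, time in s.
With the tool pointing down it reaches from about 0.425 to 0.875 m from the base axis. Payload 9.9 kg.
Tool frame: the origin (TCP) lies at the very end of the fingers, on their centre line; the grasp point (between the pads) lies env.grasp_offset behind it (env.grasp_offset is the distance from the TCP to the grasp point, in m); z points along the fingers, y is the line along which they close (so a half turn about z gives the same grasp; the last joint's range is limited). The gripper opens to 85 mm and grips with 20 to 120 N. Pads are 22 mm wide; open, the fingers measure 114 mm over their backs; the gripper's body (76 mm by 85 mm) begins 54 mm behind the grasp point. The pads swing forward as they close: fully open they stand 13 mm farther back than shut.
Start: joints at [1.201, 0.576, 0.025, 1.437, -0.015, 1.129, -0.057], TCP at [0.19, -0.648, 0.231] pointing down, gripper open.
Joint ranges: [-2.76, 2.76], [-0.34, 2.15], [-1.52, 1.57], [0.19, 2.46], [-1.09, 4.23], [0.17, 1.99], [-2.82, 2.82]. Speed limits (rad/s): [2.22, 2.22, 3.01, 3.01, 3.14, 3.14, 3.14].

INTERFACE

Orientations are given as a unit quaternion [x, y, z, w].
In Python, from workcell import get_state, vision, workorder, env gives the robot as it stands. The module is installed in compiled form; this text tells all that it offers.
- The arm moves only by the tool jog_arm, never from a script. Its argument "plan" is text: rows parted by semicolons, each of 6 numbers parted by spaces: the shift along the world's x, y, z in units of 30 cm (1.0 is 30 cm), then the turn, a rotation vector about the world's x, y, z in units of pi rad (1.0 is pi rad). In form: tx ty tz rx ry rz; .... A call has 1 to 10 rows; each row shifts and turns the commanded pose from where the row before left it; what a row does not reach is not made up. A row lasts 1/10 s, in which the tool goes at most 50 mm and 8.59 degrees, less where a joint would pass 70% of its speed; a pose out of reach is approached as far as the arm can. A call with a number of a shift or a turn outside -1 to 1 is refused whole. A call with a gripper value outside its range is refused whole. "fingers" is the closure, from -1 (fully open) to 1 (shut), so that 0 is half open, set as the call begins (left out, the last holds). The fingers move at their own pace and stop on an object; "force" is the grip in N (left out, the last holds). Time passes only in rows, so rows that do not move let the fingers close. It gives the time, the measured TCP pose, the force, the opening and the grip force at its end, in the units of the state.
- get_state(): the state, without advancing time (a new reading comes with each control period).
- vision.capture(name): name is "scene" or "top" or "wrist"; returns a dict with "color" (480x640x3 uint8, red, green, blue), "range_z" (480x640 float32, m along the optical axis (not along the pixel's ray), 0 where there is no reading), "K" (3x3 intrinsics, pixels), "origin" and "orientation" of the camera in the world; the wrist camera has in their place "mount" (4x4, takes a point from camera to tool coordinates, whose origin is the TCP and whose axes are the flange's). Camera axes: x right, y down, z forward; pixel columns grow to the right and rows downward; lengths in m; the calibration is good to about 2 mm. A picture is of the moment at which its call begins: read the wrist's pose just before it.
- workorder.hand_in(): hands the job in; it is judged then, once.
Trained networks look in the newest picture that a camera, given by its name, has taken for a name from the list of things; names that differ only in an ending like _2 or _b are one class to them, and where a whole thing is asked for, a point or a joint stands for the part that bears it (a point fixed in the world has none). Each returns a list of dicts, best first, with "p" (0 to 1); they miss things now and then, are a little off and sometimes report something else, mostly with a low value. They report only what shows in the picture. A call takes as long as a camera call. They do not tell look-alikes from the thing itself.
- vision.spot_in(camera, query): "centre" ([column, row] in pixels, amid what is visible of it).
- vision.tip_of(camera, query): "centre" ([column, row] in pixels: a listed point, or the origin of a listed thing).
The state is a dict: "time_s": time; "joint_positions": joint angles; "joint_vel": joint speeds; "joint_torque": joint torques, N m; "tcp_pos": TCP position; "tool_rot": TCP orientation; "wrist_force": force on the tool from outside, world axes, zero at the start; "wrist_torque": the same for the moment, N m; "finger_gap": finger opening in m; "grip_force": force on a finger pad.
Only numpy, scipy, OpenCV 4.12 (cv2) and the standard library are available. Lean on these libraries where they do the work, as an engineer would, in place of code of your own. Each camera call takes 0.05 s, during which the arm holds its last target. There are 200 camera calls.

TASK

Take the gas trap with the blue cap and stand it in the holding fixture on the bench: turn it until two flats of its hexagonal brass foot lie along the two jaws, and lower it into the middle of the slot so that it stands upright, fully down on the slot's floor, then let go. Leave the red-capped trap where it stands.

Things in the scene. Friction and masses are not known exactly. Their poses are not given: they have to be found in the camera images.
- trap_blue: Gas trap with BLUE cap, to be handled; 0.25 kg, upright, 112 mm tall. Origin: centre of its underside, z up its axis. Hexagonal brass foot 44 mm across flats, 51 across corners, 24 high; collar 33 dia. to 28; round aluminium canister 28 dia. from 28 to 90 (grasp here); cap to 102; stub 10 dia. to 112. Two flats face its own +y and -y, the others follow every 60 degrees; corners on +x and -x.
- trap_red: Gas trap of the same shape and size with RED cap and red band; it stays where it is.
- holder: Fixture fixed to the bench: green plate 110x104x10 mm (x,y,z), two aluminium jaws 70 mm long in x, 22 thick, tops 32 mm above the bench. Origin: centre of the plate's underside. The slot between the jaws runs along its own x, open at ends and top, 49 mm wide in y, 22 deep (floor = top of plate); the top 5 mm of its edges slope out at 45 degrees (mouth 59 mm). Bolt heads 6 mm high at the corners.
- holder_seat (a point): Middle of the slot's floor, 10 mm above the bench; axes as the holder's.
There are look-alikes about, which are no part of the job. Leave any pink or purple look-alike of the trap_blue alone.

How it is judged:
At the end, for the whole second after the job is handed in: The blue-capped trap stands at rest and released between the jaws, its underside within 4 mm of the slot's floor (only possible with two flats along the jaws), its axis within 15 mm of the middle of the slot and within 0.1 rad (about 6 degrees) of upright (horizontal distance between trap_blue and holder_seat below 0.015 m and z of trap_blue in the frame of holder_seat below 0.004 m and angle between trap_blue's own z axis and vertical below 0.1 rad and linear speed of trap_blue below 0.02 m/s); the robot touches nothing.
It fails at once if the red-capped trap is moved by more than 20 mm or tipped (distance of trap_red from where it was at the start of the episode above 0.02 m or angle between trap_red's own z axis and vertical above 0.2 rad).
It also fails if it takes over 42 s, if anything falls off the work surface, if the arm or the gripper's body presses on something with over 40 N, if the wrist force passes 120 N, or if a joint passes its speed limit or range.

## Working session

There is one attempt and no reset: what is moved stays moved. The work goes in short steps, Python scripts to look and compute and a tool call to move; the robot and the scene stay as the last step left them, time stands still between calls to the robot, and variables do not carry over. Pictures are saved under pics/ and viewed, at most 10 in all, crops included, and the job is handed in when it is done.

Besides the shell and the picture viewer there is one more tool, called after "Request:" as name(argument=value, ...), one argument or row to a line, values as JSON. jog_arm: Moves the arm, as the interface text tells. Its arguments: {"type":"object","properties":{"plan":{"type":"string"},"fingers":{"type":"number"},"force":{"type":"number"}},"required":["plan"]}

```bash
mkdir -p pics; cat > h.py <<'E'
import numpy as np, cv2
from scipy.spatial.transform import Rotation as R
from workcell import get_state, vision, workorder, env
def cap(n):
    s=get_state(); c=vision.capture(n)
    if 'mount' in c:
        T=np.eye(4);T[:3,:3]=R.from_quat(s['tool_rot']).as_matrix();T[:3,3]=s['tcp_pos'];T=T@np.array(c['mount'])
    else:
        T=np.eye(4);o=np.array(c['orientation']);T[:3,:3]=R.from_quat(o).as_matrix() if o.size==4 else o.reshape(3,3);T[:3,3]=c['origin']
    c['T']=T;return c
def cloud(c):
    z=c['range_z'];K=np.array(c['K']);v,u=np.mgrid[:480,:640]
    P=np.stack([(u-K[0,2])/K[0,0]*z,(v-K[1,2])/K[1,1]*z,z],-1)
    W=P@c['T'][:3,:3].T+c['T'][:3,3]; W[z==0]=np.nan; return W
def save(c,n): cv2.imwrite('pics/'+n,c['color'][:,:,::-1])
E
python3 - <<'E'
from h import *
print(env.grasp_offset, get_state())
for n in ['top','scene']:
    c=cap(n);save(c,n+'0.png');W=cloud(c);print(n,c['T'].round(3).tolist())
    for q in ['trap_blue','trap_red','holder']:
        for d in vision.spot_in(n,q)[:4]:
            u,v=np.round(d['centre']).astype(int);print(q,d['p'],u,v,W[v,u].round(3))
    for d in vision.tip_of(n,'holder_seat')[:2]:
        u,v=np.round(d['centre']).astype(int);print('seat',d['p'],u,v,W[v,u].round(3))
E
```

```text
0.0187 {'time_s': 0.0, 'joint_positions': array([ 1.20121824,  0.57653069,  0.02480695,  1.4379212 , -0.01502113,
        1.12900654, -0.05650707]), 'joint_vel': array([-1.09815104e-03, -1.91676947e-03, -3.77414657e-04,  1.75060744e-03,
        1.56843327e-05,  1.49619524e-04,  1.21935999e-03]), 'joint_torque': array([-2.51164547e-04, -7.65773964e+01,  2.25029536e+00, -2.85969615e+01,
        1.52403832e-02,  1.26156872e-02,  3.00348188e-05]), 'tcp_pos': array([ 0.19018668, -0.64716922,  0.23043812]), 'tool_rot': array([ 9.89804883e-01,  1.42427477e-01, -1.43909164e-04, -8.28777529e-04]), 'wrist_force': array([-0.20743853,  0.24259652, -0.08635102]), 'wrist_torque': array([0.04863384, 0.00665831, 0.0201311 ]), 'grip_force': 0.0, 'finger_gap': 0.08521264290960733}
top [[0.016, -0.983, 0.185, 0.307], [-1.0, -0.014, 0.009, -0.177], [-0.006, -0.185, -0.983, 1.1], [0.0, 0.0, 0.0, 1.0]]
trap_blue 0.74 366 260 [ 0.47  -0.262  0.087]
trap_blue 0.63 342 221 [ 0.546 -0.214  0.091]
trap_blue 0.58 386 215 [ 0.562 -0.302  0.081]
holder 0.83 247 250 [ 0.5   -0.017  0.01 ]
seat 0.65 246 247 [ 0.506 -0.014  0.012]
scene [[-0.82, -0.393, 0.416, 0.162], [-0.572, 0.542, -0.616, 0.351], [0.017, -0.743, -0.669, 0.645], [0.0, 0.0, 0.0, 1.0]]
trap_blue 0.87 357 237 [ 0.475 -0.25   0.045]
trap_blue 0.86 328 207 [ 0.572 -0.286  0.056]
trap_blue 0.62 314 235 [ 0.553 -0.206  0.042]
trap_red 0.93 394 202 [ 0.469 -0.404  0.044]
holder 0.9 276 316 [ 0.5   -0.013  0.011]
seat 0.61 272 313 [ 0.511 -0.015  0.009]
```

View pics/top0.png

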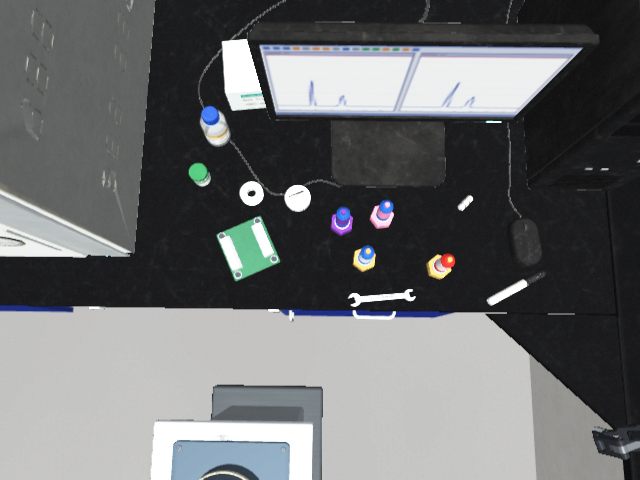

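View pics/scene0.png

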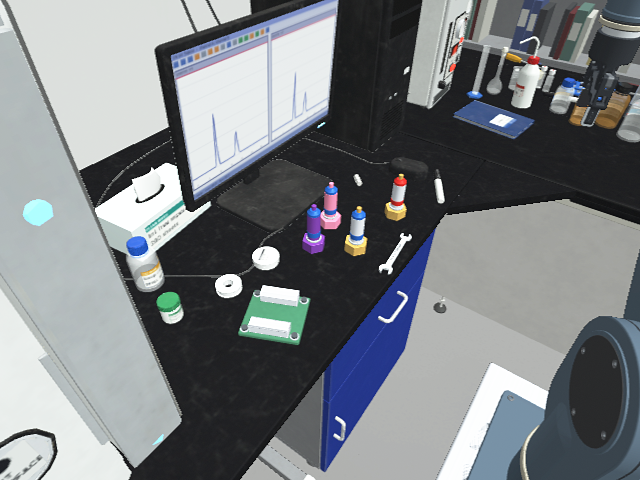

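The top view shows the real blue trap (yellow-brass foot) at (366,260), with purple at (342,221), pink at (383,214), red at (440,266) and the holder at (248,248). The scene view agrees: the blue trap is at (357,235) and the holder at (275,315).

```bash
python3 - <<'E'
from h import *
for n in ['top','scene']:
    c=cap(n);W=cloud(c)
    def sel(x0,y0,r,z0,z1):
        d=np.hypot(W[...,0]-x0,W[...,1]-y0);m=(d<r)&(W[...,2]>z0)&(W[...,2]<z1);return W[m]
    p=sel(.505,-.015,.075,.027,.037)
    r=cv2.minAreaRect((p[:,:2]*1000).astype(np.float32));print(n,'jaws',len(p),r)
    p=sel(.505,-.015,.09,.006,.014)
    r=cv2.minAreaRect((p[:,:2]*1000).astype(np.float32));print('plate',len(p),r)
    for nm,x,y in [('blue',.48,-.257),('purple',.555,-.21),('pink',.565,-.295),('red',.469,-.404)]:
        for z0,z1 in [(.094,.104),(.106,.116)]:
            p=sel(x,y,.04,z0,z1)
            if len(p):print(nm,z0,len(p),p.mean(0).round(4),((p.max(0)+p.min(0))/2).round(4))
E
```

```text
top jaws 675 ((504.79876708984375, -17.794105529785156), (71.01557922363281, 92.77069091796875), 24.748828887939453)
plate 1564 ((512.9838256835938, -17.946121215820312), (145.2764892578125, 161.92100524902344), 82.90218353271484)
blue 0.094 120 [ 0.4825 -0.2625  0.0995] [ 0.4832 -0.2637  0.099 ]
blue 0.106 27 [ 0.4828 -0.2637  0.1107] [ 0.4831 -0.2645  0.1104]
purple 0.094 122 [ 0.5584 -0.2153  0.0998] [ 0.5601 -0.2146  0.0992]
purple 0.106 23 [ 0.5596 -0.2153  0.1117] [ 0.5596 -0.2151  0.1113]
pink 0.094 122 [ 0.5736 -0.3     0.0993] [ 0.575  -0.3002  0.099 ]
pink 0.106 21 [ 0.5744 -0.3002  0.1122] [ 0.5747 -0.3003  0.111 ]
red 0.094 118 [ 0.4681 -0.4172  0.0993] [ 0.469  -0.4183  0.099 ]
red 0.106 28 [ 0.4686 -0.4183  0.1111] [ 0.4682 -0.4182  0.1103]
scene jaws 811 ((505.73480224609375, -15.615287780761719), (70.69483184814453, 95.39830017089844), 24.85760498046875)
plate 1687 ((504.97662353515625, -14.701728820800781), (109.94456481933594, 104.336181640625), 25.107542037963867)
blue 0.094 88 [ 0.4807 -0.2555  0.0989] [ 0.4827 -0.2597  0.0988]
blue 0.106 21 [ 0.4832 -0.2593  0.1106] [ 0.484  -0.2605  0.1104]
purple 0.094 89 [ 0.5577 -0.2087  0.0987] [ 0.5607 -0.211   0.0987]
purple 0.106 24 [ 0.5602 -0.2117  0.1104] [ 0.5609 -0.2123  0.1099]
pink 0.094 80 [ 0.5731 -0.2934  0.0989] [ 0.576  -0.2963  0.0989]
pink 0.106 19 [ 0.5752 -0.2967  0.1107] [ 0.5761 -0.2974  0.1103]
red 0.094 72 [ 0.4676 -0.4105  0.0988] [ 0.469  -0.4119  0.099 ]
red 0.106 16 [ 0.4689 -0.415   0.1103] [ 0.4696 -0.4165  0.1094]
```

```bash
python3 - <<'E'
from h import *
c=cap('wrist');print(np.array(c['mount']).round(3),c['K'],c['T'].round(3))
E
```

```text
[[ 0.    -0.956 -0.293  0.073]
 [ 1.    -0.     0.001  0.   ]
 [-0.001 -0.293  0.956 -0.142]
 [ 0.     0.     0.     1.   ]] [[342.08450576   0.         320.7875925 ]
 [  0.         342.08450576 240.49547369]
 [  0.           0.           1.        ]] [[ 0.282 -0.917 -0.281  0.261]
 [-0.959 -0.269 -0.084 -0.627]
 [ 0.001  0.293 -0.956  0.373]
 [ 0.     0.     0.     1.   ]]
```

Request:
jog_arm(
  plan="0.097 0.128 0 0 0 0;0.097 0.128 0 0 0 0;0.097 0.128 0 0 0 0;0.097 0.128 0 0 0 0;0.097 0.128 0 0 0 0;0.097 0.128 0 0 0 0;0.097 0.128 0 0 0 0;0.097 0.128 0 0 0 0;0.097 0.128 0 0 0 0;0.097 0.128 0 0 0 0",
  fingers=-1,
  force=50,
)

```text
time_s: 1.65
tcp_pos: [0.4823, -0.262, 0.2316]
tool_rot: [0.99, 0.142, 0.0, 0.0]
wrist_force: [0.4, -0.9, -0.4]
finger_gap: 0.0856
grip_force: 0.0
```

Request:
jog_arm(
  plan="0 0 0 0 0 0;0 0 0 0 0 0;0 0 0 0 0 0",
)

```text
time_s: 1.95
tcp_pos: [0.4806, -0.2647, 0.2313]
tool_rot: [0.99, 0.142, -0.0, 0.0]
wrist_force: [-0.1, -0.6, 0.7]
finger_gap: 0.0851
grip_force: 0.0
```

```bash
python3 - <<'E'
from h import *
s=get_state();print(s['joint_vel'].round(3),s['tcp_pos'],s['time_s'])
c=cap('wrist');save(c,'w1.png');W=cloud(c)
np.save('w1.npy',W);np.save('w1c.npy',c['color'])
def sel(x0,y0,r,z0,z1):
    d=np.hypot(W[...,0]-x0,W[...,1]-y0);m=(d<r)&(W[...,2]>z0)&(W[...,2]<z1);return W[m]
for z0,z1 in [(.02,.027),(.094,.104),(.106,.116)]:
    p=sel(.483,-.262,.04,z0,z1)
    if len(p):print(z0,len(p),p.mean(0).round(4),((p.max(0)+p.min(0))/2).round(4))
E
```

```text
[ 0.017 -0.     0.005  0.001 -0.001 -0.    -0.002] [ 0.4805915  -0.26471367  0.23133716] 1.95
0.02 608 [ 0.4907 -0.2608  0.0235] [ 0.486  -0.2631  0.0236]
0.094 679 [ 0.4843 -0.2626  0.0988] [ 0.4826 -0.2631  0.0989]
0.106 130 [ 0.483  -0.2629  0.1109] [ 0.4826 -0.263   0.1096]
```

View pics/w1.png

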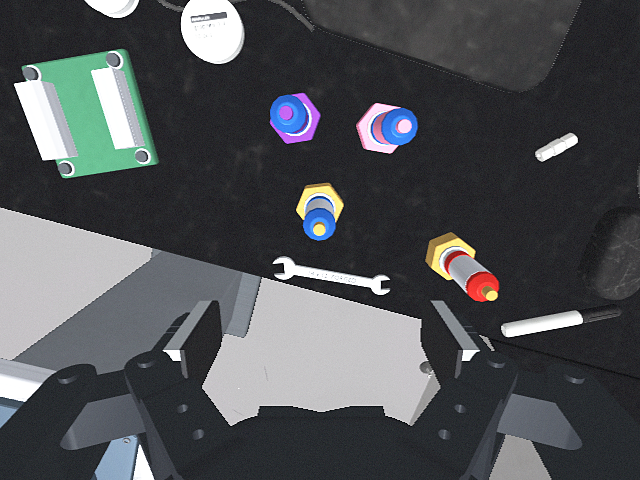

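The wrist view shows the blue trap at (320,210) with its foot's far side clear, purple at (294,118), pink at (385,127) and red at (460,265). Next I fit the hex yaw.

```bash
cat > hexfit.py <<'E'
from h import *
from scipy.optimize import least_squares
def hexfit(W,x0,y0,z0=.019,z1=.028,tdir=None):
    d=np.hypot(W[...,0]-x0,W[...,1]-y0);m=(d<.035)&(W[...,2]>z0)&(W[...,2]<z1)
    p=W[m][:,:2]; a=np.arctan2(p[:,1]-y0,p[:,0]-x0)
    # outermost point per 4 deg bin
    b=np.round(np.degrees(a)/4).astype(int);q=[];rr=np.hypot(p[:,0]-x0,p[:,1]-y0)
    for k in np.unique(b):
        i=np.where(b==k)[0]; j=i[rr[i].argmax()]
        if rr[j]>.0205:q.append(p[j])
    q=np.array(q); best=None
    for t0 in np.arange(0,60,10):
        def f(v):
            th=np.radians(v[2]+60*np.arange(6));n=np.c_[np.cos(th),np.sin(th)]
            r=((q-v[:2])@n.T).max(1)-v[3]
            return np.r_[r*1000,(v[0]-x0)*300,(v[1]-y0)*300,(v[3]-.022)*2000]
        s=least_squares(f,[x0,y0,t0,.022],x_scale=[.001,.001,5,.001],loss='soft_l1',diff_step=1e-4)
        if best is None or s.cost<best.cost:best=s
    return best.x.round(4),best.x[2]%60,best.cost,len(q)
if __name__=='__main__':
    W=np.load('w1.npy');c=np.load('w1c.npy')
    print(hexfit(W,.483,-.263))
    print(hexfit(W,.483,-.263,.021,.027),get_state()['tool_rot'])
    # brass-colour version, foot top incl.
    hsv=cv2.cvtColor(c,cv2.COLOR_RGB2HSV);print(hsv[190,320])
    d=np.hypot(W[...,0]-.505,W[...,1]+.016)
    p=W[(d<.075)&(abs(W[...,2]-.032)<.004)];print(cv2.minAreaRect((p[:,:2]*1000).astype(np.float32)),len(p))
    cv2.imwrite('pics/crop.png',cv2.resize(c[150:260,260:380,::-1],None,fx=5,fy=5,interpolation=cv2.INTER_CUBIC))
E
python3 hexfit.py
```

```text
(array([ 4.82600e-01, -2.63100e-01,  2.31238e+01,  2.16000e-02]), np.float64(23.123821990317847), np.float64(2.3798240771592987), 67)
(array([ 4.82500e-01, -2.63200e-01,  2.30543e+01,  2.16000e-02]), np.float64(23.05426404941862), np.float64(3.477310384770819), 67) [ 9.89963176e-01  1.41325105e-01 -2.56899948e-04  2.43885206e-04]
[ 27 121 255]
((504.037841796875, -17.919689178466797), (70.14139556884766, 94.44547271728516), 24.908462524414062) 3491
```

View pics/crop.png

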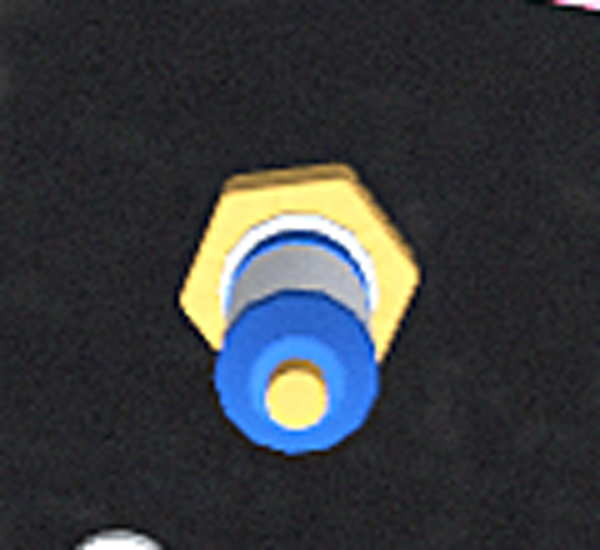

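The crop confirms the fit: the foot's top edge is tilted about 6° in the image, so the flat normals sit at about 23° mod 60. Now the descent.

Request:
jog_arm(
  plan="0.007 0.005 -0.12 0 0 0;0 0 -0.16 0 0 0;0 0 -0.14 0 0 0;0 0 -0.12 0 0 0;0 0 -0.078 0 0 0;0 0 0 0 0 0;0 0 0 0 0 0",
)

```text
time_s: 2.7
tcp_pos: [0.4829, -0.2632, 0.0463]
tool_rot: [0.99, 0.142, -0.0, 0.0]
wrist_force: [0.2, -0.1, 0.2]
finger_gap: 0.0857
grip_force: 0.0
```

Request:
jog_arm(
  plan="0 0 0 0 0 0;0 0 0 0 0 0;0 0 0 0 0 0;0 0 0 0 0 0;0 0 0 0 0 0;0 0 0 0 0 0;0 0 0 0 0 0;0 0 0 0 0 0",
  fingers=1,
  force=50,
)

```text
time_s: 3.5
tcp_pos: [0.4837, -0.2623, 0.0468]
tool_rot: [0.99, 0.142, 0.0, 0.0]
wrist_force: [-1.6, 1.4, 8.1]
finger_gap: 0.0267
grip_force: 48.7
```

Request:
jog_arm(
  plan="0 0 0.06 0 0 0;0 0 0.13 0 0 0;0 0 0.14 0 0 0;0 0 0.08 0 0 0;0 0 0 0 0 0;0 0 0 0 0 0",
)

```text
time_s: 4.1
tcp_pos: [0.4832, -0.262, 0.1689]
tool_rot: [0.99, 0.142, 0.0, 0.0]
wrist_force: [0.1, -0.5, -3.2]
finger_gap: 0.0271
grip_force: 49.5
```

Request:
jog_arm(
  plan="0.01 0.06 0 0 0 -0.017;0.01 0.11 0 0 0 -0.02;0.01 0.11 0 0 0 -0.02;0.01 0.11 0 0 0 -0.02;0.01 0.11 0 0 0 -0.02;0.01 0.11 0 0 0 -0.02;0.005 0.11 0 0 0 -0.02;0.005 0.1 0 0 0 -0.02;0 0 0 0 0 0;0 0 0 0 0 0",
)

```text
time_s: 5.1
tcp_pos: [0.5035, -0.0155, 0.1675]
tool_rot: [0.995, -0.102, -0.001, 0.0]
wrist_force: [-0.4, -0.9, -1.2]
finger_gap: 0.0266
grip_force: 49.6
```

```bash
python3 - <<'E'
from h import *
s=get_state();print(s['tcp_pos'],s['tool_rot'],s['finger_gap'],s['grip_force'])
for n in ['wrist','scene','top']:
    c=cap(n);save(c,n+'2.png');W=cloud(c);x,y=s['tcp_pos'][:2];z=s['tcp_pos'][2]-.046
    d=np.hypot(W[...,0]-x,W[...,1]-y)
    for z0,z1 in [(z+.015,z+.028),(z+.106,z+.116)]:
        p=W[(d<.04)&(W[...,2]>z0)&(W[...,2]<z1)]
        if len(p): print(n,len(p),((p.max(0)+p.min(0))/2).round(4),p[:,2].max())
    d=np.hypot(W[...,0]-.505,W[...,1]+.016)
    p=W[(d<.075)&(abs(W[...,2]-.032)<.004)]
    if len(p):print('jaws',cv2.minAreaRect((p[:,:2]*1000).astype(np.float32)),len(p))
    from hexfit import hexfit
    if n!='top':
        try:print(hexfit(W,x,y,z+.017,z+.029))
        except Exception as e:print(e)
E
```

```text
[ 0.50350115 -0.01547831  0.1674889 ] [ 9.94760674e-01 -1.02221624e-01 -1.34600013e-03  3.60502117e-04] 0.0266457124569087 49.58896815776825
wrist 2465 [ 0.5109 -0.0166  0.143 ] 0.14946271793268398
wrist 2627 [ 0.5045 -0.0155  0.2325] 0.23748703914026115
jaws ((504.22491455078125, -17.6290283203125), (70.01919555664062, 93.01823425292969), 24.77243423461914) 3026
(array([ 0.5025, -0.0163, -4.9422,  0.0218]), np.float64(55.05778810533777), np.float64(0.4483819649355141), 49)
scene 337 [ 0.5027 -0.0145  0.1431] 0.1494814579870758
scene 149 [ 0.5033 -0.0142  0.2325] 0.2374879169510064
jaws ((505.2137145996094, -15.222129821777344), (70.32818603515625, 95.40164184570312), 24.986906051635742) 758
(array([ 0.5027, -0.0146, -4.7661,  0.0212]), np.float64(55.23386048681955), np.float64(11.462193641838011), 57)
top 142 [ 0.4894 -0.0187  0.1432] 0.14914276063773801
top 9 [ 0.4881 -0.0354  0.2337] 0.23700167154466933
jaws ((504.43792724609375, -17.82294464111328), (70.86710357666016, 92.99679565429688), 25.004308700561523) 470
```

View pics/wrist2.png

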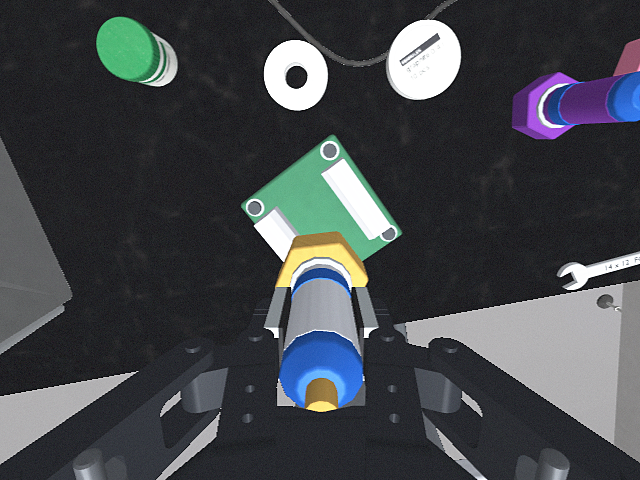

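View pics/scene2.png

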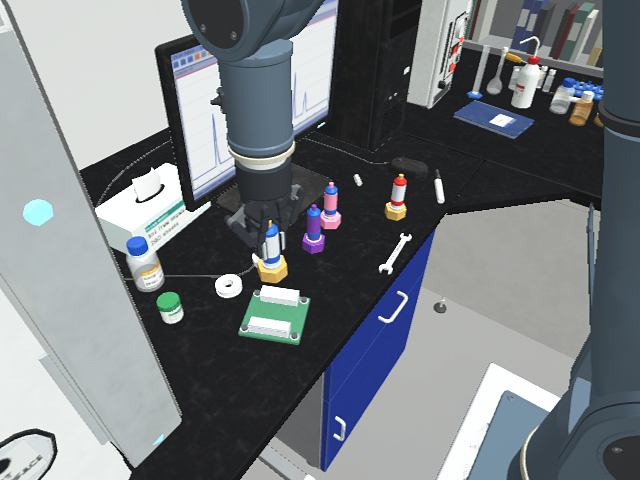

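The wrist view shows the trap held upright with its foot front at (322,255) over the holder, and the flats match the slot to 0.3°. In the scene view the pink, purple and red traps have not moved. A 2 mm correction is needed, then I lower.

Request:
jog_arm(
  plan="0.007 -0.002 -0.06 0 0 0;0 0 -0.1 0 0 0;0 0 -0.08 0 0 0;0 0 -0.04 0 0 0;0 0 0 0 0 0;0 0 0 0 0 0",
)

```text
time_s: 5.85
tcp_pos: [0.5068, -0.0172, 0.0854]
tool_rot: [0.995, -0.104, 0.0, 0.0]
wrist_force: [-0.2, 0.3, -1.7]
finger_gap: 0.0268
grip_force: 49.6
```

Request:
jog_arm(
  plan="0 0 -0.02 0 0 0;0 0 -0.02 0 0 0;0 0 -0.02 0 0 0;0 0 0 0 0 0;0 0 0 0 0 0",
)

```text
time_s: 6.35
tcp_pos: [0.5064, -0.0167, 0.0668]
tool_rot: [0.995, -0.103, -0.0, 0.0]
wrist_force: [0.3, -1.1, -1.8]
finger_gap: 0.0267
grip_force: 49.6
```

Request:
jog_arm(
  plan="0 0 -0.013 0 0 0;0 0 -0.01 0 0 0;0 0 -0.007 0 0 0;0 0 0 0 0 0;0 0 0 0 0 0",
)

```text
time_s: 6.85
tcp_pos: [0.5065, -0.0167, 0.0578]
tool_rot: [0.995, -0.104, -0.0, 0.0]
wrist_force: [-0.0, -0.4, -1.8]
finger_gap: 0.0273
grip_force: 49.6
```

Request:
jog_arm(
  plan="0 0 -0.004 0 0 0;0 0 0 0 0 0;0 0 0 0 0 0",
)

```text
time_s: 7.15
tcp_pos: [0.5066, -0.0167, 0.0568]
tool_rot: [0.995, -0.104, 0.0, -0.0]
wrist_force: [0.4, -0.3, -0.6]
finger_gap: 0.0268
grip_force: 49.9
```

Request:
jog_arm(
  plan="0 0 -0.004 0 0 0;0 0 0 0 0 0;0 0 0 0 0 0",
)

```text
time_s: 7.45
tcp_pos: [0.5067, -0.0167, 0.0567]
tool_rot: [0.995, -0.104, 0.001, -0.0]
wrist_force: [-3.8, 1.1, 17.6]
finger_gap: 0.0271
grip_force: 51.8
```

The foot is on the floor: contact force came up at the expected height. Release, then check.

Request:
jog_arm(
  plan="0 0 0 0 0 0;0 0 0 0 0 0;0 0 0 0 0 0;0 0 0 0 0 0;0 0 0 0 0 0;0 0 0 0 0 0;0 0 0 0 0 0;0 0 0 0 0 0",
  fingers=-1,
)

```text
time_s: 8.25
tcp_pos: [0.5065, -0.0167, 0.0555]
tool_rot: [0.995, -0.103, -0.0, -0.0]
wrist_force: [-0.4, 0.2, 0.6]
finger_gap: 0.0855
grip_force: 0.0
```

Request:
jog_arm(
  plan="0 0 0.05 0 0 0;0 0 0.1 0 0 0;0 0 0.15 0 0 0;0 0 0.15 0 0 0;0 0 0.1 0 0 0;0 0 0 0 0 0;0 0 0 0 0 0",
)

```text
time_s: 8.95
tcp_pos: [0.5066, -0.0167, 0.2209]
tool_rot: [0.995, -0.104, 0.001, -0.0]
wrist_force: [-0.7, -0.2, -1.4]
finger_gap: 0.0854
grip_force: 0.0
```

```bash
python3 - <<'E'
from h import *
for n in ['wrist','scene']:
    c=cap(n);save(c,n+'3.png');W=cloud(c)
    d=np.hypot(W[...,0]-.505,W[...,1]+.0165)
    for z0,z1 in [(.031,.037),(.09,.115),(.117,.13)]:
        p=W[(d<(.024 if z0<.04 else .04))&(W[...,2]>z0)&(W[...,2]<z1)]
        if len(p): print(n,len(p),((p.max(0)+p.min(0))/2).round(4),np.median(p[:,2]),p[:,2].max())
    p=W[(d>.026)&(d<.075)&(abs(W[...,2]-.032)<.004)]
    if len(p):print('jaws',cv2.minAreaRect((p[:,:2]*1000).astype(np.float32)),len(p))
print(get_state()['finger_gap'],get_state()['grip_force'],get_state()['tcp_pos'])
E
```

```text
wrist 625 [ 0.5082 -0.0168  0.0341] 0.033348492505914595 0.03699739106828148
wrist 887 [ 0.5059 -0.0177  0.1025] 0.10814909620169566 0.11493145988626732
wrist 143 [ 0.5058 -0.0176  0.1202] 0.12106726360379866 0.12299870655002285
jaws ((504.2248229980469, -17.55447769165039), (70.01309204101562, 93.16342163085938), 24.775325775146484) 2757
scene 189 [ 0.5063 -0.0161  0.034 ] 0.03373208462961086 0.0369417627409081
scene 235 [ 0.5062 -0.0144  0.1025] 0.10667917043257313 0.11477012689580501
scene 31 [ 0.5064 -0.0153  0.1202] 0.12136390364265759 0.12323229007918612
jaws ((505.1961669921875, -15.151508331298828), (70.06444549560547, 96.33782958984375), 24.808435440063477) 599
0.08550041942022639 0.0 [ 0.5057905  -0.01671316  0.21949658]
```

View pics/wrist3.png

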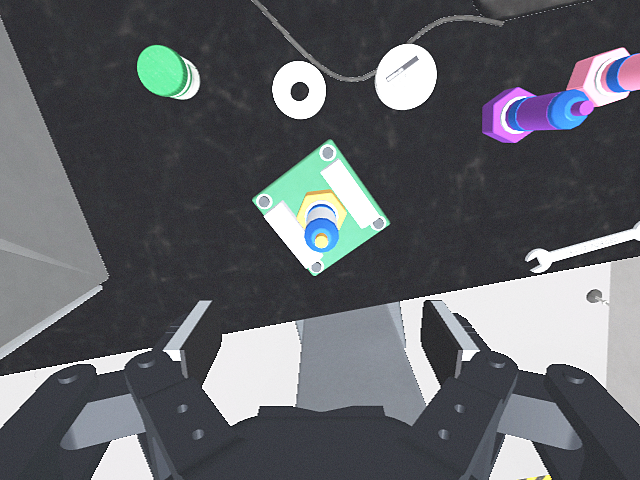

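The wrist view shows the trap standing between the jaws at (321,215), clear of the gripper. Foot top is 34 mm and stub top 122 mm above the bench, so it is fully down, centred within 2 mm and upright.

```bash
python3 -c "
from workcell import workorder
print(workorder.hand_in())"
```

```text
the job is handed in; nothing more can be done
None
```

The blue-capped trap is released and standing upright on the slot floor, within about 2 mm of the middle; the red trap was not touched. The job is handed in at about 9 s on the robot's clock, and hand-in returned no verdict.

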